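# Pack out a loose tube rack in the shaker's spring clamp

## Task

The blue tube rack is too short for the shaker's clamping channel: first take the dropper bottle out of the gap between rack and clamp and stand it upright on the bench. Then fill the gap with yellow packing plates from the caddy, set upright side by side, one after another and no more than it takes, until the clamp, pushed in by its black handle, bears on the stack before it runs into its stop: its sprung pad must be squeezed about half way while the rack is held against the end bar. Finish still holding the handle there, so that the lock screw can be tightened; keep the tubes in the rack and do not disturb the other things on the bench.

Things in the scene. Friction and masses are not known exactly. Their poses are not given: they have to be found in the camera images.
- shaker: White bench-top orbital shaker, fixed, 215 mm (x) by 350 mm (y), control panel on its -x face. Origin on the bench under its centre; z up, y along the clamping channel. Its platform's top is 78 mm above the bench. The channel lies along y, centred on x = 0, 84 mm wide between two rails 14 mm high; the rack stands at its +y end, the clamp at its -y end.
- end_bar: Metal bar across the +y end of the channel, part of the shaker, 100 x 12 x 50 mm; origin at the middle of its foot, axes as the shaker's. Its face towards the rack is 6 mm from its origin, on the -y side.
- tube_rack: Blue tube rack, loose, 78 mm (x) by 107 mm (y) by 65 mm, standing in the channel within 3 mm of the end bar. Origin at the centre of its underside, axes as the shaker's. Its face towards the clamp is 53.5 mm from its origin, on the -y side. Three capped tubes stand in it, to 112 mm above the platform, at least 34 mm from that face.
- tube_a: Tube with a red cap, 16 mm diameter, 109 mm tall, loose in a hole of the rack; origin at the centre of its foot.
- tube_b: Tube with a blue cap, otherwise as tube_a.
- tube_c: Tube with a white cap, otherwise as tube_a.
- clamp_base: Fixed part of the spring clamp; its place along the channel differs. Origin at platform level under the pad's face as it stands when let go; axes as the shaker's. A grey block 45 mm high with a lock screw to 67 mm is 62 to 86 mm behind (-y). The gap from this origin along +y to the rack, when that is on the end bar, is 38 to 62 mm: it takes one plate or two.
- clamp (a joint): Travel of the clamp's carriage (blue block with a black upright handle) towards the rack, along the shaker's +y, in m: 0 let go, 0.034 at its hard stop. A weak spring (1 N at 0, 3 N at the stop) brings it back to 0 when it is let go.
- clamp_handle (a point): Point in the black handle of the clamp, 82 mm above the platform; the handle is 24 mm (x) by 16 mm (y) and stands free from 48 to 98 mm above the platform. It moves with the clamp.
- pad (a joint): How far the orange-faced pad, 66 mm wide and 44 mm high, is pressed back on its springs into the clamp's carriage, in m: 0 free, 0.010 fully in; 1.2 N per mm. About half way is 0.005.
- pad_face (a point): Middle of the orange face of the pad, 30 mm above the platform; it looks along the shaker's +y to the rack.
- white_cap_bottle: Brown dropper bottle with a white cap, standing in the gap between rack and clamp: 31 mm diameter up to 60 mm, neck and cap 18 mm diameter up to 88 mm. Origin at the centre of its underside.
- caddy: Grey caddy for packing plates, fixed to the bench, 96 x 130 x 25 mm; origin at the centre of its underside, z up. It has three slots 38 mm apart along its y, floor 6 mm above the bench.
- plate_0: Yellow packing plate, 18 mm thick (its y), standing in the first slot of the caddy, counted from the caddy's -y end: body 76 mm wide (x) and 55 mm high, above it a grip tab 36 mm wide (x) and 18 mm thick that ends 95 mm above the foot. Origin at the centre of its underside. 70 g.
- plate_1: Yellow packing plate, 18 mm thick (its y), standing in the second slot of the caddy, counted from the caddy's -y end: body 76 mm wide (x) and 55 mm high, above it a grip tab 36 mm wide (x) and 18 mm thick that ends 95 mm above the foot. Origin at the centre of its underside. 70 g.
- plate_2: Yellow packing plate, 18 mm thick (its y), standing in the third slot of the caddy, counted from the caddy's -y end: body 76 mm wide (x) and 55 mm high, above it a grip tab 36 mm wide (x) and 18 mm thick that ends 95 mm above the foot. Origin at the centre of its underside. 70 g.
- black_cap_bottle: Brown dropper bottle with a black cap on the bench, size as the other; leave it alone.
- red_cap_bottle: White dropper bottle with a red cap on the bench, same size; leave it alone.
- bench_timer: White bench timer, 64 x 64 x 20 mm, on the bench; leave it alone.
There are look-alikes about, which are no part of the job. What is shaped like the plate_1 but purple or red is not meant. Leave any pink or red look-alike of the plate_0 alone.

How it is judged (in metres and radians):
On the way, in this order (a step that is already met when the one before it is completed fails the run):
1. the white-capped bottle stands upright on the bench, let go (height (world z) of white_cap_bottle between -0.01 and 0.01 m and angle between white_cap_bottle's own z axis and vertical below 0.1 rad and linear speed of white_cap_bottle below 0.03 m/s and contact force between the fingers and white_cap_bottle below 0.05 N), for 0.2 s.
2. a packing plate stands upright in the channel between rack and clamp (((x of plate_0 in the frame of shaker between -0.012 and 0.012 m and y of plate_0 in the frame of shaker between -0.03 and 0.062 m and z of plate_0 in the frame of shaker between 0.07 and 0.084 m and angle between plate_0's own z axis and vertical below 0.15 rad) or (x of plate_1 in the frame of shaker between -0.012 and 0.012 m and y of plate_1 in the frame of shaker between -0.03 and 0.062 m and z of plate_1 in the frame of shaker between 0.07 and 0.084 m and angle between plate_1's own z axis and vertical below 0.15 rad) or (x of plate_2 in the frame of shaker between -0.012 and 0.012 m and y of plate_2 in the frame of shaker between -0.03 and 0.062 m and z of plate_2 in the frame of shaker between 0.07 and 0.084 m and angle between plate_2's own z axis and vertical below 0.15 rad))), for 0.2 s.
At the end, for the whole second after the job is handed in: Clamp at rest, held by the fingers (1.5 N), over 13 mm in (a surplus plate stops it sooner); pad squeezed 2.5 to 8.5 mm on an upright plate in the channel (2 N); rack upright on the end bar (2 N), tubes in it; the white-capped bottle stands upright, untouched, on the bench (all of step 1 and distance between each of tube_a, tube_b, tube_c and tube_rack below 0.06 m and value of joint pad between 0.0025 and 0.0085 m and value of joint clamp above 0.013 m and velocity of joint clamp between -0.01 and 0.01 m/s and ((contact force between pad and plate_0 above 2 N and (x of plate_0 in the frame of shaker between -0.012 and 0.012 m and y of plate_0 in the frame of shaker between -0.03 and 0.062 m and z of plate_0 in the frame of shaker between 0.07 and 0.084 m and angle between plate_0's own z axis and vertical below 0.15 rad)) or (contact force between pad and plate_1 above 2 N and (x of plate_1 in the frame of shaker between -0.012 and 0.012 m and y of plate_1 in the frame of shaker between -0.03 and 0.062 m and z of plate_1 in the frame of shaker between 0.07 and 0.084 m and angle between plate_1's own z axis and vertical below 0.15 rad)) or (contact force between pad and plate_2 above 2 N and (x of plate_2 in the frame of shaker between -0.012 and 0.012 m and y of plate_2 in the frame of shaker between -0.03 and 0.062 m and z of plate_2 in the frame of shaker between 0.07 and 0.084 m and angle between plate_2's own z axis and vertical below 0.15 rad))) and contact force between tube_rack and end_bar above 2 N and contact force between the fingers and clamp above 1.5 N and angle between tube_rack's own z axis and vertical below 0.06 rad); the arm keeps its last pose, push and grip.
It fails at once if a bystander (the other two bottles, the timer) moved by more than 25 mm (distance of any of black_cap_bottle, red_cap_bottle, bench_timer from where it was at the start of the episode above 0.025 m).
It fails at once if a tube left the rack (distance between any of tube_a, tube_b, tube_c and tube_rack above 0.08 m).
It fails at once if the white-capped bottle was tipped over (angle between white_cap_bottle's own z axis and vertical above 0.8 rad).
It also fails if it takes over 72 s, if anything falls off the work surface, if the arm or the gripper's body presses on something with over 40 N, if the wrist force passes 120 N, or if a joint passes its speed limit or range.

## Robot

A 6-joint arm with a two-finger parallel gripper is mounted at the origin on a cart in front of the work surface, level with it; the furniture and walls round the work are solid. World frame = base frame: x ahead of the robot, y to its left, z up, the work surface at z = 0. Lengths are in mm, angles in rad, forces in N, time in s.
With the tool pointing down it reaches from about 350 to 975 mm from the base axis. Payload 7.1 kg.
Tool frame: the origin (TCP) lies midway between the tips of the shut fingers; the grasp point (between the pads) lies 19 mm behind it (ctrl.grip_depth is the distance from the TCP to the grasp point, in mm); z points along the fingers, y is the line along which they close (so a half turn about z gives the same grasp; the last joint's range is limited). The gripper opens to 88 mm and grips with 3 to 60 N. Pads are 20 mm wide; open, the fingers measure 115 mm over their backs; the gripper's body (75 mm by 178 mm) begins 61 mm behind the grasp point.
Start: joints at [-1.338, 0.423, 1.63, -0, 1.089, -0.019], TCP at [155.736, -605.269, 222.675] pointing down, gripper open.
Joint ranges: [-3, 3], [-0.9, 2.11], [0.09, 2.58], [-1.31, 4.45], [0.11, 2.69], [-2.54, 2.54]. Speed limits (rad/s): [2.39, 2.39, 3.01, 3.14, 3.14, 3.14].

## Interface

Orientations are given as a rotation vector (axis times angle).
In Python, from workcell import ctrl, cams gives the robot as it stands.
- The arm moves only by the tool move_arm, never from a script. Its argument "steps" is a list of rows, each a list of 3 entries, a list of its own where there are three numbers: the shift along the tool's x, y, z in units of 25 mm (1.0 is 25 mm), then the turn about the tool's z in units of 5 degrees (1.0 is 5 degrees), then the closure, from 0 (fully open) to 1 (shut). A call has 1 to 20 rows; each row shifts and turns the commanded pose from where the row before left it, along the tool's axes as they then stand; what a row does not reach is not made up. A row lasts 1/12 s, in which the tool goes at most 41.7 mm and 7.16 degrees, less where a joint would pass 70% of its speed; a pose out of reach is approached as far as the arm can. A call is refused whole if a number of a shift passes 1 or a number of a turn 1, either way. A call with a gripper value outside its range is refused whole. The fingers move at their own pace and stop on an object; the grip force is fixed at half the most. Time passes only in rows, so rows that do not move let the fingers close. It gives the time, the measured TCP pose, the force, the opening and the grip force at its end, in the units of the state.
- ctrl.get_obs(): the state, without advancing time (a new reading comes with each control period).
- cams.get_image(name): name is "scene" or "top" or "wrist"; returns a dict with "image" (400x640x3 uint8, red, green, blue), "camera_matrix" (3x3 intrinsics, pixels), "xyz" and "rotation" of the camera in the world; the wrist camera has in their place "mount" (4x4, takes a point from camera to tool coordinates, whose origin is the TCP and whose axes are the flange's). Camera axes: x right, y down, z forward; pixel columns grow to the right and rows downward; lengths in mm; the calibration is good to about 2 mm. A picture is of the moment at which its call begins: read the wrist's pose just before it. There is no depth.
- ctrl.close_job(): hands the job in; it is judged then, once.
Trained networks look in the newest picture that a camera, given by its name, has taken for a name from the list of things; names that differ only in an ending like _2 or _b are one class to them, and where a whole thing is asked for, a point or a joint stands for the part that bears it (a point fixed in the world has none). Each returns a list of dicts, best first, with "p" (0 to 1); they miss things now and then, are a little off and sometimes report something else, mostly with a low value. They report only what shows in the picture. A call takes as long as a camera call. They do not tell look-alikes from the thing itself.
- cams.boxes_of(camera, thing): "rect" ([centre column, centre row, width, height] in pixels, round what is visible of it).
- cams.cut_out(camera, thing): "pixels" (400x640 bool, what is visible of it) and "rect" ([centre column, centre row, width, height] in pixels, round what is visible of it).
The state is a dict: "t": time; "qpos": joint angles; "qvel": joint speeds; "joint_torque": joint torques, N m; "ee_pos": TCP position; "orientation": TCP orientation; "ft_force": force on the tool from outside, world axes, zero at the start; "moment": the same for the moment, N m; "width": finger opening in mm; "grasp_force": force on a finger pad.
Only numpy, scipy, OpenCV 4.12 (cv2) and the standard library are available. Lean on these libraries where they do the work, as an engineer would, in place of code of your own. Each camera call takes 0.05 s, during which the arm holds its last target. There are 200 camera calls.

## Working session

There is one attempt and no reset: what is moved stays moved. The work goes in short steps, Python scripts to look and compute and a tool call to move; the robot and the scene stay as the last step left them, time stands still between calls to the robot, and variables do not carry over. Pictures are saved under pics/ and viewed, at most 12 in all, crops included, and the job is handed in when it is done.

Besides the shell and the picture viewer there is one more tool, called after "Call:" as name(argument=value, ...), one argument or row to a line, values as JSON. move_arm: Moves the arm, as the interface text tells. Its arguments: {"type":"object","properties":{"steps":{"type":"array"}},"required":["steps"]}

```bash
mkdir -p pics; ls; python3 - <<'E'
from workcell import ctrl,cams
import cv2,numpy as np
o=ctrl.get_obs();print(o)
ims=[]
for n in ["scene","top"]:
    c=cams.get_image(n);print(n,c["camera_matrix"],c["xyz"],c["rotation"])
    cv2.imwrite(f"pics/{n}0.png",c["image"][:,:,::-1])
    for t in ["shaker","end_bar","tube_rack","clamp_base","clamp","clamp_handle","pad","white_cap_bottle","caddy","plate_0","black_cap_bottle","red_cap_bottle","bench_timer"]:
        print(t,[(np.round(b["rect"]).astype(int).tolist(),round(b["p"],2)) for b in cams.boxes_of(n,t)[:5]])
print(ctrl.get_obs()["t"])
E
```

```text
pics
{'t': 0.0, 'qpos': array([-1.33798379e+00,  4.23815003e-01,  1.63071290e+00,  1.22942124e-05,
        1.08860214e+00, -1.89950361e-02]), 'qvel': array([ 8.78120233e-04,  2.40438737e-03, -3.86174020e-04,  8.93584921e-05,
        2.74383987e-04, -6.00817707e-04]), 'joint_torque': array([-2.81791465e-03, -5.44627047e+01, -2.73660815e+01,  6.42630877e-02,
        2.28394236e-02, -1.10833398e-04]), 'ee_pos': array([ 155.62109371, -604.72538218,  221.90883705]), 'orientation': array([-3.11520908e+00, -3.94293256e-01,  2.40564145e-04]), 'ft_force': array([-0.14966344, -0.59641204, -0.11044603]), 'moment': array([-0.04636786,  0.00745412,  0.00286397]), 'grasp_force': 0.0, 'width': 87.96139361871923}
scene [[388.67909074   0.         311.0313181 ]
 [  0.         388.67909074 203.19963489]
 [  0.           0.           1.        ]] [-143.77256703  864.42175293  619.17028079] [-0.77849594  2.25688195 -1.4796422 ]
shaker [([257, 246, 120, 75], 0.89), ([258, 223, 23, 17], 0.21)]
end_bar [([210, 249, 26, 29], 0.98)]
tube_rack [([229, 235, 50, 37], 0.85)]
clamp_base [([270, 214, 44, 39], 0.75
[... 777 characters left out ...]
978267 -0.23710012]
shaker []
end_bar []
tube_rack []
clamp_base [([286, 187, 45, 28], 0.73)]
clamp [([290, 187, 43, 33], 0.79), ([214, 173, 11, 8], 0.39)]
clamp_handle [([287, 188, 50, 18], 0.7)]
pad [([271, 184, 8, 24], 0.68), ([415, 240, 21, 25], 0.3)]
white_cap_bottle [([259, 185, 13, 10], 0.62)]
caddy [([424, 238, 45, 38], 0.69)]
plate_0 [([414, 239, 17, 29], 0.84), ([441, 233, 17, 27], 0.78), ([398, 284, 14, 27], 0.69), ([426, 234, 18, 28], 0.67), ([444, 189, 30, 16], 0.65)]
black_cap_bottle [([241, 260, 13, 12], 0.66)]
red_cap_bottle [([215, 256, 11, 8], 0.68), ([207, 194, 6, 12], 0.63)]
bench_timer [([409, 171, 27, 22], 0.79), ([440, 235, 16, 31], 0.7), ([426, 240, 47, 35], 0.4)]
1.4
```

```bash
python3 - <<'E'
import cv2
a=cv2.imread("pics/top0.png")[130:310,170:490]
cv2.imwrite("pics/topc.png",cv2.resize(a,(800,450),interpolation=cv2.INTER_CUBIC))
b=cv2.imread("pics/scene0.png")[150:330,170:430]
cv2.imwrite("pics/scenec.png",cv2.resize(b,(800,554),interpolation=cv2.INTER_CUBIC))
E
```

```text
(no output)
```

View pics/topc.png

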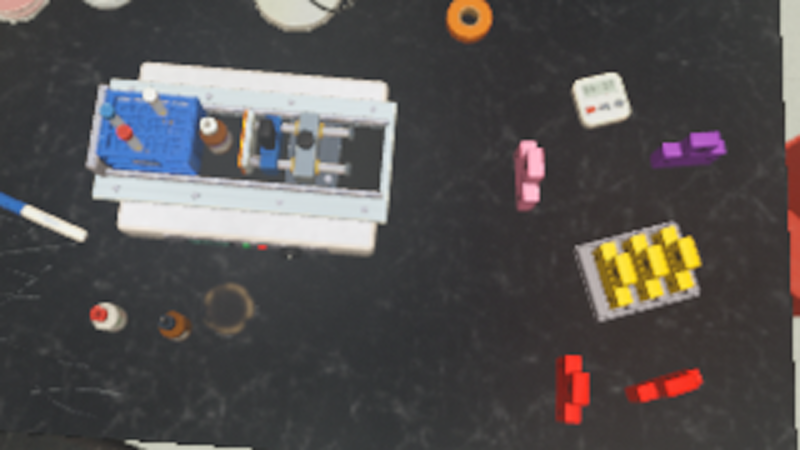

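View pics/scenec.png

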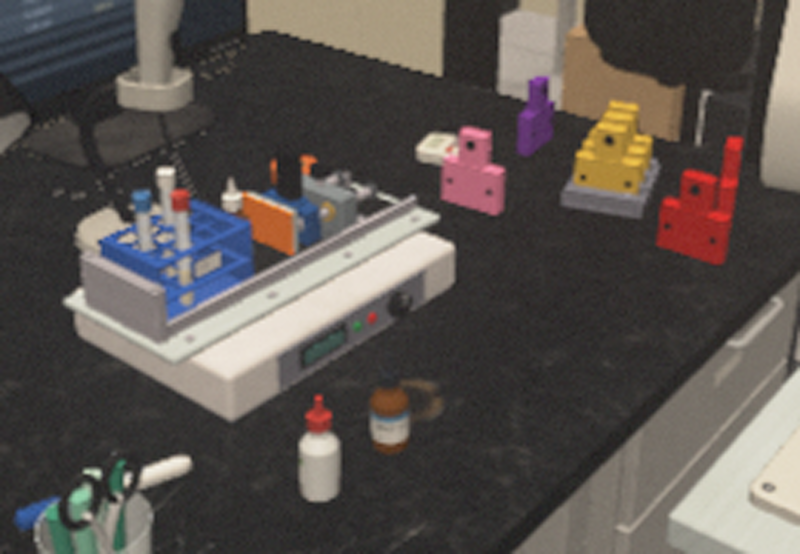

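```bash
cat > h.py <<'E'
import numpy as np,cv2
from scipy.spatial.transform import Rotation as R
TOP=(np.array([[361.03756,0,320.871],[0,361.03756,205.81849],[0,0,1]]),R.from_rotvec([-2.16911184,2.02978267,-0.23710012]).as_matrix(),np.array([303.404,-17.36,1121.43]))
SC=(np.array([[388.679,0,311.0313],[0,388.679,203.1996],[0,0,1]]),R.from_rotvec([-0.77849594,2.25688195,-1.4796422]).as_matrix(),np.array([-143.77,864.42,619.17]))
def plane(cam,uv,z):
    K,Rm,c=cam; uv=np.atleast_2d(uv).astype(float)
    d=(Rm@np.linalg.inv(K)@np.c_[uv,np.ones(len(uv))].T).T
    return c+d*((z-c[2])/d[:,2])[:,None]
def proj(cam,P):
    K,Rm,c=cam; p=(np.atleast_2d(P)-c)@Rm; q=p@K.T; return q[:,:2]/q[:,2:]
def wrist(o,w):
    T=np.array(w["mount"]); Rt=R.from_rotvec(o["orientation"]).as_matrix()
    return (w["camera_matrix"],Rt@T[:3,:3],o["ee_pos"]+Rt@T[:3,3])
E
python3 - <<'E'
from h import *
def t(p,z): return np.round(plane(TOP,np.array(p)/2.5+[170,130],z)[:,:2],0).tolist()
print("rails outer",t([(105,80),(398,100),(387,222),(93,200)],92))
print("shaker body top",t([(142,63),(388,82),(375,252),(118,232)],70))
print("cap",t([(208,123)],166),"neck?")
print("tubes",t([(107,110),(124,131),(150,95)],190))
print("orange",t([(246,108),(241,165)],122),"handle",t([(267,133)],176),"screw",t([(306,140)],145))
print("rack top corners",t([(115,93),(200,97),(190,173),(100,165)],143))
print("plates tabs",t([(622,264),(656,257),(688,248)],101))
print("caddy",t([(577,245),(601,320),(699,290),(676,222)],25))
print("bottles",t([(170,323),(101,312)],88),"timer",t([(602,99)],20),"pink",t([(533,160)],95),"red",t([(578,388)],95))
print("bottlescene",np.round(plane(SC,[(170+390/3.077,150+445/3.077),(170+320/3.077,150+495/3.077)],0)))
w=TOP[1]; print(w)
E
```

```text
rails outer [[654.0, 328.0], [652.0, -25.0], [503.0, -21.0], [506.0, 322.0]]
shaker body top [[686.0, 293.0], [682.0, -12.0], [470.0, -10.0], [474.0, 295.0]]
cap [[586.0, 183.0]] neck?
tubes [[586.0, 288.0], [564.0, 267.0], [606.0, 244.0]]
orange [[620.0, 150.0], [552.0, 149.0]] handle [[576.0, 116.0]] screw [[580.0, 76.0]]
rack top corners [[621.0, 297.0], [623.0, 200.0], [534.0, 202.0], [536.0, 303.0]]
plates tabs [[470.0, -292.0], [481.0, -331.0], [494.0, -367.0]]
caddy [[503.0, -257.0], [413.0, -287.0], [457.0, -406.0], [540.0, -379.0]]
bottles [[371.0, 217.0], [378.0, 297.0]] timer [[696.0, -287.0]] pink [[588.0, -188.0]] red [[329.0, -245.0]]
bottlescene [[369. 229.   0.]
 [372. 312.   0.]]
[[ 0.06565715 -0.97224902  0.22454618]
 [-0.99782664 -0.06523043  0.00932653]
 [ 0.00557953 -0.22467051 -0.97441882]]
```

Call:
move_arm(
  steps=[
    [[0,0,-0.2],-1,0],
    [[0,0,-0.2],-1,0],
    [[0,0,-0.2],-1,0],
    [[0,0,-0.2],-1,0],
    [[0,0,-0.2],-1,0],
    [[0,0,-0.2],-1,0],
    [[0,0,-0.2],-1,0],
    [[0,0,-0.2],-1,0],
    [[0,0,-0.2],-1,0],
    [[0,0,-0.2],-1,0],
    [[0,0,-0.2],-1,0],
    [[0,0,-0.2],-1,0],
    [[0,0,-0.2],-1,0],
    [[0,0,-0.2],-1,0],
    [[0,0,-0.2],-1,0],
  ],
)

```text
t: 2.65
ee_pos: [155.7, -605.2, 297.9]
orientation: [-2.228, -2.215, 0.0]
ft_force: [-0.4, -0.1, -0.2]
width: 87.8
grasp_force: 0.0
```

Call:
move_arm(
  steps=[
    [[0.98,0.55,0],0,0],
    [[0.98,0.55,0],0,0],
    [[0.98,0.55,0],0,0],
    [[0.98,0.55,0],0,0],
    [[0.98,0.55,0],0,0],
    [[0.98,0.55,0],0,0],
    [[0.98,0.55,0],0,0],
    [[0.98,0.55,0],0,0],
    [[0.98,0.55,0],0,0],
    [[0.98,0.55,0],0,0],
    [[0.98,0.55,0],0,0],
    [[0.98,0.55,0],0,0],
    [[0.98,0.55,0],0,0],
    [[0.98,0.55,0],0,0],
    [[0.98,0.55,0],0,0],
    [[0.98,0.55,0],0,0],
    [[0.98,0.55,0],0,0],
    [[0.98,0.55,0],0,0],
  ],
)

```text
t: 4.15
ee_pos: [408.2, -165.5, 297.9]
orientation: [2.232, 2.21, 0.0]
ft_force: [0.5, 0.1, 0.3]
width: 88.0
grasp_force: 0.0
```

Call:
move_arm(
  steps=[
    [[0.98,0.55,0],0,0],
    [[0.98,0.55,0],0,0],
    [[0.98,0.55,0],0,0],
    [[0.98,0.55,0],0,0],
    [[0.98,0.55,0],0,0],
    [[0.98,0.55,0],0,0],
    [[0.98,0.55,0],0,0],
    [[0.98,0.55,0],0,0],
    [[0.98,0.55,0],0,0],
    [[0.98,0.55,0],0,0],
    [[0.98,0.55,0],0,0],
    [[0.98,0.55,0],0,0],
    [[0,0,0],0,0],
    [[0,0,0],0,0],
  ],
)

```text
t: 5.32
ee_pos: [575.7, 126.5, 297.3]
orientation: [-2.23, -2.213, 0.001]
ft_force: [-0.6, -0.3, -0.1]
width: 87.8
grasp_force: 0.0
```

```bash
python3 - <<'E'
from workcell import ctrl,cams
from h import *
o=ctrl.get_obs();w=cams.get_image("wrist");cam=wrist(o,w)
print(o["t"],o["ee_pos"],o["orientation"],o["ft_force"]);print(w["camera_matrix"],cam[1],cam[2]-o["ee_pos"])
np.savez("w1.npz",K=cam[0],R=cam[1],c=cam[2])
cv2.imwrite("pics/w1.png",w["image"][:,:,::-1])
for t in ["white_cap_bottle","pad","clamp_handle","tube_rack","end_bar","tube_a"]:
    print(t,[(np.round(b["rect"],1).tolist(),round(b["p"],2)) for b in cams.boxes_of("wrist",t)[:3]])
E
```

```text
5.3167 [575.69097821 126.51527388 297.28252104] [-2.23002356e+00 -2.21251631e+00  9.09576527e-04] [-0.55286076 -0.26205475 -0.07432905]
[[337.86473145   0.         320.03546988]
 [  0.         337.86473145 196.50238979]
 [  0.           0.           1.        ]] [[ 0.99996491 -0.00723475 -0.00422411]
 [-0.00816538 -0.95444891 -0.29826264]
 [-0.00187384  0.29828666 -0.95447449]] [  0.47977945  82.54984688 162.03190844]
white_cap_bottle [([334.3, 111.8, 30.8, 37.7], 0.85)]
pad [([328.4, 155.1, 65.3, 22.6], 0.73)]
clamp_handle [([329.5, 199.2, 64.3, 114.1], 0.62)]
tube_rack [([336.0, 48.0, 92.4, 96.1], 0.95), ([331.2, 5.8, 8.5, 5.2], 0.65)]
end_bar []
tube_a [([362.3, 40.2, 25.4, 34.2], 0.87), ([303.1, 12.2, 23.1, 24.3], 0.58)]
```

View pics/w1.png

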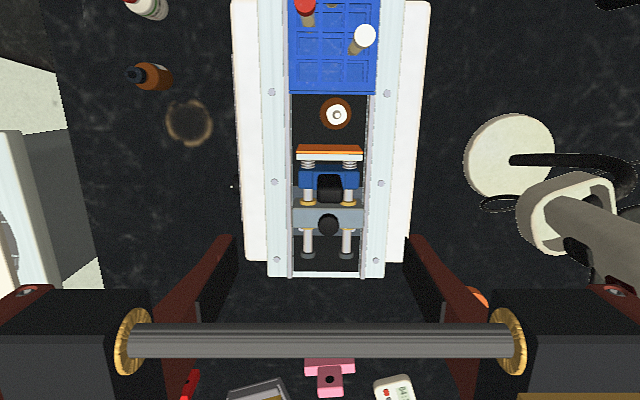

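```bash
cat >> h.py <<'E'
def load(f):
    d=np.load(f); return d["K"],d["R"],d["c"]
E
python3 - <<'E'
from h import *
cam=load("w1.npz")
def t(p,z): return np.round(plane(cam,p,z)[:,:2],1).tolist()
print("cap",t([(337,114)],166))
print("rack edge",t([(289,94),(376,94)],143))
print("pad top front",t([(297,146),(363,146)],130))
print("handle top",t([(330,187)],176), "screw",t([(328,225)],145))
print("platform L/R near",t([(267,277),(386,277)],78),"far",t([(257,0),(396,0)],78))
print("rails inner top",t([(290,95),(377,95)],92),t([(286,277),(362,277)],92))
E
```

```text
cap [[589.8, 190.3]]
rack edge [[547.7, 206.7], [625.7, 206.0]]
pad top front [[552.7, 158.0], [617.0, 157.4]]
handle top [[583.7, 129.1]] screw [[582.5, 80.9]]
platform L/R near [[505.8, -17.4], [657.8, -18.4]] far [[513.1, 296.4], [652.1, 295.2]]
rails inner top [[544.2, 205.3], [634.7, 204.5]] [[531.8, -9.2], [625.3, -9.9]]
```

Call:
move_arm(
  steps=[
    [[0.84,0.17,0],0,0],
    [[0.84,0.17,0],0,0],
    [[0.84,0.17,0.2],0,0.3],
    [[0,0,0.8],0,0.3],
    [[0,0,0.9],0,0.3],
    [[0,0,0.9],0,0.3],
    [[0,0,0.9],0,0.3],
    [[0,0,0.9],0,0.3],
    [[0,0,0.9],0,0.3],
    [[0,0,0.7],0,0.3],
    [[0,0,0],0,0.3],
    [[0,0,0],0,0.3],
  ],
)

```text
t: 6.67
ee_pos: [588.5, 187.9, 142.2]
orientation: [-2.232, -2.209, 0.003]
ft_force: [-1.3, 0.8, 0.1]
width: 61.5
grasp_force: 0.0
```

```bash
python3 - <<'E'
from workcell import ctrl,cams
from h import *
o=ctrl.get_obs();w=cams.get_image("wrist");cam=wrist(o,w)
print(o["t"],o["ee_pos"],o["width"])
np.savez("w2.npz",K=cam[0],R=cam[1],c=cam[2])
cv2.imwrite("pics/w2.png",w["image"][:,:,::-1])
print(proj(cam,[o["ee_pos"]]))
for t in ["white_cap_bottle","pad"]:
    print(t,[(np.round(b["rect"],1).tolist(),round(b["p"],2)) for b in cams.boxes_of("wrist",t)[:3]])
E
```

```text
6.6667 [588.4757697  187.91416369 142.22510217] 61.516863341863136
[[320.97521748 253.90663801]]
white_cap_bottle [([324.0, 251.6, 52.7, 58.0], 0.57)]
pad [([314.4, 287.6, 106.2, 50.1], 0.71), ([252.9, 90.3, 68.9, 49.8], 0.37)]
```

View pics/w2.png

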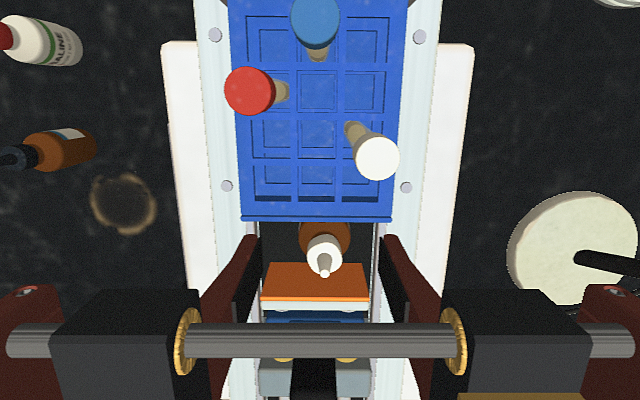

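```bash
python3 - <<'E'
from h import *
cam=load("w2.npz")
def t(p,z): return np.round(plane(cam,p,z)[:,:2],1).tolist()
print("tip",t([(325,272)],166),"rim",t([(323,251)],145),t([(323,251)],152))
print("rack edge bottom",t([(242,219),(391,219)],143),"top front",t([(266,263),(364,263)],130))
print("rails in",t([(227,130),(411,130)],92))
E
```

```text
tip [[590.4, 190.8]] rim [[589.6, 191.0]] [[589.6, 194.5]]
rack edge bottom [[548.3, 208.4], [624.4, 207.7]] top front [[556.7, 176.2], [613.1, 175.7]]
rails in [[530.7, 247.9], [644.8, 246.7]]
```

```bash
python3 - <<'E'
from h import *
for f,top,bot in (("w1.npz",None,None),("w2.npz",None,None)):
    cam=load(f); im=cv2.imread("pics/"+f[:2]+".png").astype(int)
    m=(im[:,:,2]>170)&(im[:,:,1]>60)&(im[:,:,1]<150)&(im[:,:,0]<90)
    m[:,:270]&=False if f=="w1.npz" else m[:,:270]
    rr=[(r,m[r,250:380].sum(),) for r in range(130,310) if m[r,250:380].sum()>20]
    print(f,rr[0],rr[-1])
    r0,r1=rr[0][0],rr[-1][0]+1
    print("bottom@86",plane(cam,[(320,r0)],86)[0][:2],"top@130",plane(cam,[(320,r1)],130)[0][:2])
    b=(im[:,:,0]>110)&(im[:,:,2]<80)
    print([(r,b[r,280:370].sum()) for r in (range(86,100) if f=="w1.npz" else range(210,226))])
    for k in (90,95) if f=="w1.npz" else (217,220): print(k,plane(cam,[(320,k)],143)[0][:2])
E
```

```text
w1.npz (153, np.int64(37)) (153, np.int64(37))
bottom@86 [574.89330313 143.12755312] top@130 [575.03575644 149.90959425]
[(86, np.int64(81)), (87, np.int64(80)), (88, np.int64(80)), (89, np.int64(78)), (90, np.int64(71)), (91, np.int64(61)), (92, np.int64(79)), (93, np.int64(76)), (94, np.int64(31)), (95, np.int64(0)), (96, np.int64(0)), (97, np.int64(0)), (98, np.int64(0)), (99, np.int64(0))]
90 [575.55275002 209.84994622]
95 [575.5177007  205.57406671]
w2.npz (297, np.int64(90)) (300, np.int64(54))
bottom@86 [587.08360749 123.67496676] top@130 [587.51381712 150.51396692]
[(210, np.int64(90)), (211, np.int64(90)), (212, np.int64(88)), (213, np.int64(87)), (214, np.int64(85)), (215, np.int64(88)), (216, np.int64(0)), (217, np.int64(63)), (218, np.int64(90)), (219, np.int64(90)), (220, np.int64(88)), (221, np.int64(87)), (222, np.int64(15)), (223, np.int64(0)), (224, np.int64(0)), (225, np.int64(0))]
217 [588.19091796 209.12911495]
220 [588.17314723 207.49142757]
```

Call:
move_arm(
  steps=[
    [[0.1,0.04,0.04],0,0.5],
    [[0,0,0],0,1],
    [[0,0,0],0,1],
    [[0,0,0],0,1],
    [[0,0,0],0,1],
    [[0,0,0],0,1],
    [[0,0,0],0,1],
    [[0,0,0],0,1],
    [[0,0,0],0,1],
  ],
)

```text
t: 7.57
ee_pos: [590.0, 190.9, 141.7]
orientation: [2.232, 2.21, 0.0]
ft_force: [0.1, 0.4, -0.7]
width: 16.7
grasp_force: 30.0
```

Call:
move_arm(
  steps=[
    [[0,0,-0.4],0,1],
    [[0,0,-0.8],0,1],
    [[0,0,-0.8],0,1],
    [[0,0,-0.8],0,1],
    [[0,0,-0.8],0,1],
    [[0,0,-0.8],0,1],
    [[0,0,0],0,1],
  ],
)

```text
t: 8.15
ee_pos: [592.2, 191.6, 256.8]
orientation: [2.23, 2.208, 0.01]
ft_force: [0.3, -0.2, -0.1]
width: 16.7
grasp_force: 30.0
```

Call:
move_arm(
  steps=[
    [[-0.5,-0.35,0],0,1],
    [[-0.9,-0.65,0],0,1],
    [[-0.9,-0.65,0],0,1],
    [[-0.9,-0.65,0],0,1],
    [[-0.9,-0.65,0],0,1],
    [[-0.9,-0.65,0],0,1],
    [[-0.9,-0.65,0],0,1],
    [[-0.9,-0.65,0],0,1],
    [[-0.9,-0.65,0],0,1],
    [[-0.9,-0.65,0],0,1],
    [[-0.9,-0.65,0],0,1],
    [[-0.9,-0.65,0],0,1],
    [[-0.4,-0.4,0],0,1],
    [[0,0,0],0,1],
  ],
)

```text
t: 9.32
ee_pos: [387.6, -78.3, 251.3]
orientation: [-2.235, -2.207, 0.002]
ft_force: [-0.3, 0.6, 0.7]
width: 16.4
grasp_force: 30.0
```

Call:
move_arm(
  steps=[
    [[0,0,0.6],0,1],
    [[0,0,0.9],0,1],
    [[0,0,0.9],0,1],
    [[0,0,0.9],0,1],
    [[0,0,0.9],0,1],
    [[0,0,0.9],0,1],
    [[0,0,0.9],0,1],
    [[0,0,0.8],0,1],
    [[0,0,0.4],0,1],
    [[0,0,0.2],0,1],
    [[0,0,0],0,1],
    [[0,0,0],0,1],
  ],
)

```text
t: 10.32
ee_pos: [390.2, -76.8, 66.7]
orientation: [-2.232, -2.211, -0.0]
ft_force: [0.1, 0.4, -0.2]
width: 16.4
grasp_force: 30.0
```

Call:
move_arm(
  steps=[
    [[0,0,0.05],0,1],
    [[0,0,0.05],0,1],
    [[0,0,0.02],0,1],
    [[0,0,0],0,1],
  ],
)

```text
t: 10.65
ee_pos: [390.1, -77.2, 64.0]
orientation: [2.232, 2.21, 0.001]
ft_force: [-0.5, -0.5, -0.6]
width: 16.7
grasp_force: 30.0
```

```bash
python3 - <<'E'
from workcell import ctrl,cams
from h import *
o=ctrl.get_obs()
s=cams.get_image("scene")["image"][:,:,::-1]
p=proj(SC,[[390,-77,0]])[0];print(o["ft_force"],o["ee_pos"],p)
u,v=p.astype(int)
cv2.imwrite("pics/s2.png",cv2.resize(s[v-60:v+30,u-60:u+60],(640,480),interpolation=cv2.INTER_CUBIC))
E
```

```text
[-0.51751869 -0.5061538  -0.57522511] [390.05691538 -77.15707812  64.04375133] [352.62079411 245.44724062]
```

View pics/s2.png

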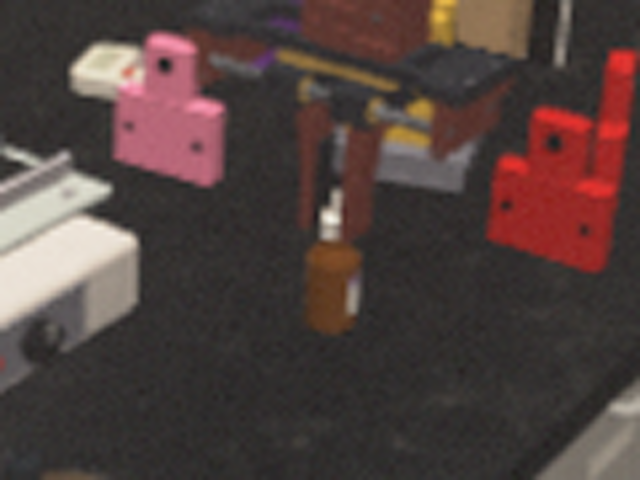

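Call:
move_arm(
  steps=[
    [[0,0,0.02],0,1],
    [[0,0,0],0,0.5],
    [[0,0,0],0,0.5],
    [[0,0,0],0,0.5],
    [[0,0,0],0,0.3],
    [[0,0,0],0,0.3],
    [[0,0,-0.4],0,0.3],
    [[0,0,-0.9],0,0.3],
    [[0,0,-0.9],0,0.3],
    [[0,0,-1],0,0.3],
    [[0,0,-1],0,0.3],
    [[0,0,-1],0,0.3],
    [[0,0,-1],0,0.3],
    [[0,0,0],0,0.3],
  ],
)

```text
t: 11.87
ee_pos: [392.3, -77.7, 222.2]
orientation: [2.228, 2.206, 0.006]
ft_force: [1.2, 0.9, 0.7]
width: 61.4
grasp_force: 0.0
```

Call:
move_arm(
  steps=[
    [[-0.5,0.2,0],0,0.3],
    [[-0.9,0.32,0],0,0.3],
    [[-0.9,0.32,0],0,0.3],
    [[-0.9,0.32,0],0,0.3],
    [[-0.9,0.32,0],0,0.3],
    [[-0.9,0.32,0],0,0.3],
    [[-0.9,0.32,0],0,0.3],
    [[-0.9,0.32,0],0,0.3],
    [[-0.9,0.32,0],0,0.3],
    [[-0.9,0.32,0],0,0.3],
    [[-0.9,0.32,0],0,0.3],
    [[-0.5,0.16,0],0,0.3],
    [[0,0,0],-0.9,0.3],
    [[0,0,0],-0.9,0.3],
    [[0,0,0],-0.9,0.3],
    [[0,0,0],-0.8,0.3],
    [[0,0,0],0,0.3],
    [[0,0,0],0,0.3],
  ],
)

```text
t: 13.37
ee_pos: [476.0, -327.5, 217.6]
orientation: [-1.872, -2.522, -0.0]
ft_force: [-0.0, 0.0, 0.2]
width: 61.7
grasp_force: 0.0
```

```bash
python3 - <<'E'
from workcell import ctrl,cams
from h import *
o=ctrl.get_obs();w=cams.get_image("wrist");cam=wrist(o,w)
print(o["t"],o["ee_pos"],o["orientation"])
np.savez("w3.npz",K=cam[0],R=cam[1],c=cam[2])
cv2.imwrite("pics/w3.png",w["image"][:,:,::-1])
Rt=R.from_rotvec(o["orientation"]).as_matrix();print(Rt.round(3))
E
```

```text
13.3667 [ 475.96341562 -327.52872674  217.62466202] [-1.87224574e+00 -2.52152443e+00 -7.99831076e-05]
[[-0.289  0.957 -0.001]
 [ 0.957  0.289  0.001]
 [ 0.001 -0.001 -1.   ]]
```

View pics/w3.png

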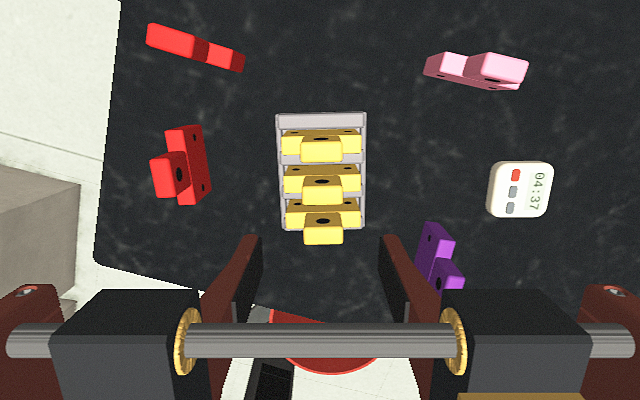

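```bash
python3 - <<'E'
from h import *
cam=load("w3.npz"); im=cv2.imread("pics/w3.png").astype(int)
m=((im[:,:,2]>210)&(im[:,:,1]>180)&(im[:,:,0]<170)).astype(np.uint8)
m=cv2.morphologyEx(m,cv2.MORPH_OPEN,np.ones((3,3)))
n,l,s,c=cv2.connectedComponentsWithStats(m)
Rt=R.from_rotvec([-1.87224574,-2.52152443,0]).as_matrix(); tcp=np.array([475.96,-327.53,217.62])
for i in range(1,n):
    if s[i][4]>60:
        print(s[i],c[i].round(1))
        r=cv2.minAreaRect(np.argwhere(l==i)[:,::-1].astype(np.float32)); q=plane(cam,cv2.boxPoints(r),101)
        print(" size",np.linalg.norm(q[0]-q[1]).round(1),np.linalg.norm(q[1]-q[2]).round(1),"centre",q.mean(0).round(1),"edges",np.degrees(np.arctan2(*(q[1]-q[0])[1::-1])).round(1),np.degrees(np.arctan2(*(q[2]-q[1])[1::-1])).round(1),"tool",((q.mean(0)-tcp)@Rt).round(1))
E
```

```text
[ 281  135   81   28 1587] [321. 148.]
 size 65.6 21.9 centre [ 465.5 -291.8  101. ] edges 17.9 -70.0 tool [ 37.1   0.3 116.6]
[ 283  174   78   31 1433] [322.1 189.4]
 size 65.5 26.5 centre [ 476.3 -325.6  101. ] edges 18.6 -69.5 tool [  1.7   1.  116.6]
[ 285  211   76   34 1304] [322.8 227.4]
 size 65.9 31.1 centre [ 487.3 -359.   101. ] edges 18.2 -70.0 tool [-33.5   1.8 116.6]
[174 358   9  17  94] [177.5 366. ]
 size 6.2 21.6 centre [ 389.5 -548.4  101. ] edges 33.3 -68.7 tool [-186.5 -146.6  116.6]
[458 358   9  17  88] [462.6 366.1]
 size 21.6 6.0 centre [ 668.7 -463.6  101. ] edges 100.7 -1.7 tool [-186.1  145.2  116.4]
```

```bash
python3 - <<'E'
from h import *
cam=load("w3.npz"); im=cv2.imread("pics/w3.png").astype(int)
g=im[:,:,1]
for c in (312,): print(c,[(r,int(g[r,c])) for r in range(130,250,1)])
for r in (158,199,241): print(r,[int(x) for x in np.where(g[r,280:370]>150)[0][[0,-1]]+280])
Rt=R.from_rotvec([-1.87224574,-2.52152443,0]).as_matrix(); tcp=np.array([475.96,-327.53,217.62])
for p in [(321.5,162.5),(322,204.5),(323,244.5)]:
    print(((plane(cam,[p],101)[0]-tcp)@Rt).round(1))
E
```

```text
312 [(130, 122), (131, 131), (132, 126), (133, 123), (134, 131), (135, 124), (136, 128), (137, 131), (138, 127), (139, 131), (140, 124), (141, 130), (142, 234), (143, 248), (144, 253), (145, 255), (146, 254), (147, 254), (148, 254), (149, 254), (150, 253), (151, 253), (152, 254), (153, 253), (154, 253), (155, 253), (156, 253), (157, 253), (158, 253), (159, 254), (160, 250), (161, 241), (162, 160), (163, 185), (164, 172), (165, 116), (166, 124), (167, 126), (168, 127), (169, 132), (170, 125), (171, 132), (172, 130), (173, 131), (174, 117), (175, 177), (176, 117), (177, 131), (178, 130), (179, 126), (180, 129), (181, 129), (182, 129), (183, 126), (184, 128), (185, 117), (186, 207), (187, 246), (188, 251), (189, 255), (190, 254), (191, 253), (192, 253), (193, 253), (194, 253), (195, 252), (196, 253), (197, 253), (198, 252), (199, 252), (200, 252), (201, 251), (202, 253), (203, 253), (204, 251), (205, 71), (206, 129), (207, 131), (208, 128), (209, 129), (210, 130), (211, 110), (212, 232), (213, 119), (214, 130), (215, 126), (216, 126), (217, 128), (218, 133), (219, 127), (220, 128), (221, 125), (222, 128), (223, 132), (224, 130), (225, 124), (226, 127), (227, 206), (228, 246), (229, 251), (230, 254), (231, 253), (232, 252), (233, 252), (234, 252), (235, 252), (236, 252), (237, 252), (238, 251), (239, 251), (240, 251), (241, 251), (242, 253), (243, 255), (244, 199), (245, 37), (246, 55), (247, 60), (248, 61), (249, 54)]
158 [280, 364]
199 [281, 364]
241 [304, 342]
[ 25.5   0.7 116.6]
[-11.6   1.2 116.6]
[-49.7   2.1 116.6]
```

Call:
move_arm(
  steps=[
    [[0.7,0.04,0],-0.2,0.3],
    [[0.7,0,0.2],0,0.3],
    [[0,0,0.8],0,0.3],
    [[0,0,0.9],0,0.3],
    [[0,0,0.9],0,0.3],
    [[0,0,0.9],0,0.3],
    [[0,0,0.9],0,0.3],
    [[0,0,0.8],0,0.3],
    [[0,0,0.5],0,0.3],
    [[0,0,0.12],0,0.3],
    [[0,0,0],0,0.3],
    [[0,0,0],0,1],
    [[0,0,0],0,1],
    [[0,0,0],0,1],
    [[0,0,0],0,1],
    [[0,0,0],0,1],
    [[0,0,0],0,1],
  ],
)

```text
t: 14.83
ee_pos: [467.2, -294.6, 68.5]
orientation: [1.847, 2.539, 0.0]
ft_force: [-1.5, 0.4, 6.4]
width: 35.6
grasp_force: 30.0
```

Call:
move_arm(
  steps=[
    [[0,0,-0.3],0,1],
    [[0,0,-0.7],0,1],
    [[0,0,-0.9],0,1],
    [[0,0,-0.9],0,1],
    [[0,0,-0.9],0,1],
    [[0,0,-0.9],0,1],
    [[0,0,-0.9],0,1],
    [[0,0,-0.9],0,1],
    [[0,0,-0.9],0,1],
    [[0,0,0],0,1],
  ],
)

```text
t: 15.67
ee_pos: [468.7, -295.5, 254.9]
orientation: [1.844, 2.534, 0.001]
ft_force: [0.9, 0.2, -0.8]
width: 35.9
grasp_force: 30.0
```

```bash
python3 - <<'E'
from h import *
cam=load("w1.npz"); im=cv2.imread("pics/w1.png"); g=cv2.cvtColor(im,cv2.COLOR_BGR2GRAY).astype(int)
for r in (105,128,140,170,265):
    d=np.abs(np.diff(g[r])); print(r,[(int(c),int(g[r,c]),int(g[r,c+1])) for c in range(225,440) if d[c]>22])
E
```

```text
105 [(233, 40, 147), (234, 147, 174), (235, 174, 197), (236, 197, 234), (260, 226, 194), (261, 194, 227), (283, 217, 186), (288, 212, 163), (289, 163, 114), (291, 119, 24), (331, 52, 88), (332, 88, 228), (333, 228, 255), (341, 249, 76), (349, 70, 36), (365, 40, 65), (366, 65, 113), (367, 113, 89), (368, 89, 135), (369, 135, 202), (375, 210, 235), (420, 239, 179), (421, 179, 13)]
128 [(235, 53, 130), (236, 130, 201), (237, 201, 227), (288, 210, 157), (291, 178, 23), (364, 26, 114), (365, 114, 149), (366, 149, 97), (367, 97, 138), (368, 138, 202), (373, 179, 207), (374, 207, 235), (417, 240, 216), (418, 216, 115), (419, 115, 21)]
140 [(235, 27, 95), (236, 95, 133), (237, 133, 190), (238, 190, 232), (284, 218, 193), (288, 209, 171), (291, 135, 23), (364, 22, 128), (367, 127, 197), (372, 188, 214), (416, 243, 204), (417, 204, 51)]
170 [(237, 22, 147), (238, 147, 179), (240, 194, 233), (284, 209, 176), (289, 206, 155), (290, 155, 110), (292, 120, 29), (362, 30, 111), (364, 121, 85), (365, 85, 153), (366, 153, 202), (370, 200, 223), (413, 239, 209), (414, 209, 84), (415, 84, 23)]
265 [(266, 32, 166), (267, 166, 232), (285, 233, 210), (286, 210, 174), (290, 202, 156), (291, 156, 118), (293, 125, 26), (357, 31, 114), (359, 123, 89), (360, 89, 165), (361, 165, 202), (365, 184, 221), (383, 242, 201), (384, 201, 73), (385, 73, 28)]
```

```bash
python3 - <<'E'
from h import *
cam=load("w1.npz")
for r,a,b,c,d,e,f in [(105,288.8,368.7,291.5,365,234.5,421),(128,288.5,367.8,291.5,364.5,236,418.7),(140,288.5,367.3,291.5,364.2,237,417.5),(170,289.5,365.5,292.5,362.5,238.5,414.5),(265,291,360.3,293.5,357.4,None,None)]:
    for n,(u,v),z in (("top",(a,b),92),("floor",(c,d),78),("body",(e,f),66)):
        if u: q=plane(cam,[(u,r),(v,r)],z); print(r,n,q.mean(0)[:2].round(1),"w",(q[1]-q[0])[0].round(1))
E
```

```text
105 top [584.5 194.9] w 83.9
105 floor [584.3 194.3] w 80.1
105 body [583.9 193.9] w 209.7
128 top [583.9 171.1] w 84.9
128 floor [584.  169.6] w 81.2
128 body [583.4 168.4] w 209.5
140 top [583.6 158.3] w 85.3
140 floor [583.8 156.4] w 81.7
140 body [583.3 154.7] w 209.2
170 top [583.1 125.1] w 84.5
170 floor [583.4 121.9] w 80.8
170 body [582.3 119.2] w 209.5
265 top [580.7   7. ] w 84.3
265 floor [580.6  -0.7] w 80.7
```

Call:
move_arm(
  steps=[
    [[0,0,0],0.95,1],
    [[0,0,0],0.95,1],
    [[0,0,0],0.95,1],
    [[0,0,0],0.95,1],
    [[0.9,0.19,0],0,1],
    [[0.9,0.19,0],0,1],
    [[0.9,0.19,0],0,1],
    [[0.9,0.19,0],0,1],
    [[0.9,0.19,0],0,1],
    [[0.9,0.19,0],0,1],
    [[0.9,0.19,0],0,1],
    [[0.9,0.19,0],0,1],
    [[0.9,0.19,0],0,1],
    [[0.9,0.19,0],0,1],
    [[0.9,0.19,0],0,1],
    [[0.9,0.19,0],0,1],
    [[0.9,0.19,0],0,1],
    [[0.9,0.19,0],0,1],
    [[0.9,0.19,0],0,1],
    [[0.9,0.19,0],0,1],
  ],
)

```text
t: 17.33
ee_pos: [548.9, 65.3, 249.2]
orientation: [-2.241, -2.2, 0.002]
ft_force: [0.8, 0.4, -0.8]
width: 35.8
grasp_force: 30.0
```

Call:
move_arm(
  steps=[
    [[0.9,0.2,0],0,1],
    [[0.9,0.2,0],0,1],
    [[0.9,0.2,0],0,1],
    [[0.9,0.2,0],0,1],
    [[0.9,0.2,0],0,1],
    [[0.5,0.2,0],0,1],
    [[0.2,0,0],0,1],
    [[0,0,0],0,1],
    [[0,0,0],0,1],
    [[0,0,0],0,1],
  ],
)

```text
t: 18.17
ee_pos: [581.5, 192.6, 249.9]
orientation: [-2.243, -2.2, 0.001]
ft_force: [-1.0, 0.3, -1.7]
width: 36.3
grasp_force: 30.0
```

```bash
python3 - <<'E'
from workcell import ctrl,cams
from h import *
o=ctrl.get_obs();w=cams.get_image("wrist");cam=wrist(o,w)
print(o["t"],o["ee_pos"],o["orientation"])
np.savez("w4.npz",K=cam[0],R=cam[1],c=cam[2])
cv2.imwrite("pics/w4.png",w["image"][:,:,::-1])
E
```

```text
18.1667 [581.53943685 192.55552567 249.94769892] [-2.24289899e+00 -2.19961596e+00  1.28855667e-03]
```

View pics/w4.png

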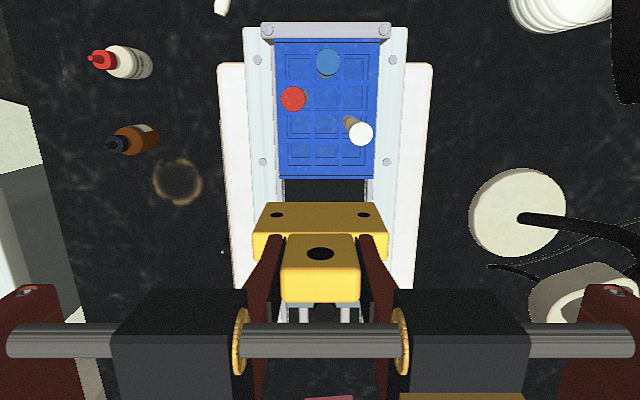

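```bash
python3 - <<'E'
from h import *
cam=load("w4.npz"); im=cv2.imread("pics/w4.png"); g=cv2.cvtColor(im,cv2.COLOR_BGR2GRAY).astype(int)
for r in (185,190,206,230):
    d=np.abs(np.diff(g[r])); print(r,[(int(c),int(g[r,c]),int(g[r,c+1])) for c in range(215,440) if d[c]>22])
for c in (290,345): print(c,[(r,im[r,c].tolist()) for r in list(range(172,184))+list(range(198,206))+list(range(228,236))])
E
```

```text
185 [(223, 22, 52), (224, 52, 130), (225, 130, 207), (226, 207, 232), (251, 228, 199), (252, 199, 225), (275, 213, 181), (280, 210, 161), (281, 161, 104), (282, 104, 141), (284, 119, 19), (363, 29, 113), (364, 113, 147), (365, 147, 93), (366, 93, 142), (367, 142, 206), (421, 219, 109), (422, 109, 26)]
190 [(224, 22, 115), (225, 115, 156), (226, 156, 194), (227, 194, 232), (275, 215, 181), (280, 209, 182), (281, 182, 109), (282, 109, 160), (284, 170, 25), (363, 25, 155), (365, 173, 54), (366, 54, 141), (367, 141, 202), (420, 245, 202), (421, 202, 10)]
206 [(226, 57, 108), (227, 108, 200), (228, 200, 232), (263, 243, 215), (264, 215, 110), (374, 91, 127), (375, 127, 216), (419, 228, 119), (420, 119, 18)]
230 [(228, 54, 101), (229, 101, 199), (230, 199, 232), (252, 243, 178), (253, 178, 85), (386, 80, 191), (387, 191, 244), (416, 243, 202), (417, 202, 42)]
290 [(172, [201, 109, 63]), (173, [203, 112, 66]), (174, [190, 112, 63]), (175, [91, 58, 37]), (176, [215, 116, 68]), (177, [207, 114, 62]), (178, [197, 110, 66]), (179, [15, 30, 38]), (180, [42, 44, 43]), (181, [35, 42, 35]), (182, [
[... 321 characters left out ...]
8]), (233, [97, 224, 255]), (234, [55, 127, 165]), (235, [39, 88, 115])]
345 [(172, [200, 111, 68]), (173, [207, 117, 75]), (174, [191, 107, 67]), (175, [90, 55, 37]), (176, [214, 115, 64]), (177, [213, 112, 62]), (178, [207, 114, 65]), (179, [19, 30, 39]), (180, [38, 39, 39]), (181, [38, 37, 33]), (182, [44, 46, 44]), (183, [33, 34, 32]), (198, [38, 42, 34]), (199, [42, 42, 46]), (200, [43, 40, 38]), (201, [39, 30, 23]), (202, [45, 114, 148]), (203, [45, 107, 134]), (204, [44, 104, 130]), (205, [46, 107, 130]), (228, [43, 103, 132]), (229, [52, 109, 134]), (230, [45, 101, 128]), (231, [48, 110, 141]), (232, [82, 185, 234]), (233, [57, 131, 163]), (234, [43, 99, 122]), (235, [49, 107, 132])]
```

```bash
python3 - <<'E'
from h import *
cam=load("w4.npz")
for n,z,p in [("rail185",92,[(280.8,185),(367,185)]),("rail190",92,[(281.3,190),(366.8,190)]),("floor185",78,[(284.5,185),(363.5,185)]),("foot",187.4,[(264.5,202),(374,202)]),("shoulder",242.4,[(253,233),(387,233)]),("rack",143,[(290,179),(345,179)])]:
    q=plane(cam,p,z); print(n,q.round(1)[:,:2].tolist(),"mid",q.mean(0).round(1)[:2])
E
```

```text
rail185 [[542.1, 187.6], [626.7, 186.0]] mid [584.4 186.8]
rail190 [[542.3, 182.5], [626.6, 180.9]] mid [584.5 181.7]
floor185 [[544.1, 183.7], [625.0, 182.2]] mid [584.6 183. ]
foot [[542.2, 201.6], [618.8, 200.2]] mid [580.5 200.9]
shoulder [[544.7, 202.0], [617.6, 200.6]] mid [581.2 201.3]
rack [[556.4, 206.6], [601.6, 205.7]] mid [579.  206.1]
```

Call:
move_arm(
  steps=[
    [[0.08,0.15,0],0,1],
    [[0,0,0.4],0,1],
    [[0,0,0.7],0,1],
    [[0,0,0.8],0,1],
    [[0,0,0.7],0,1],
    [[0,0,0.5],0,1],
    [[0,0,0.3],0,1],
    [[0,0,0.1],0,1],
    [[0,0,0],0,1],
    [[0,0,0],0,1],
    [[0,0,0],0,1],
  ],
)

```text
t: 19.13
ee_pos: [586.4, 195.8, 163.7]
orientation: [2.242, 2.2, 0.003]
ft_force: [-0.4, -0.2, -0.3]
width: 35.5
grasp_force: 30.0
```

Call:
move_arm(
  steps=[
    [[-0.02,-0.03,0.2],0,1],
    [[0,0,0.25],0,1],
    [[0,0,0.2],0,1],
    [[0,0,0.15],0,1],
    [[0,0,0.1],0,1],
    [[0,0,0],0,1],
    [[0,0,0],0,1],
  ],
)

```text
t: 19.72
ee_pos: [584.5, 195.0, 140.5]
orientation: [-2.242, -2.2, 0.001]
ft_force: [-2.9, -1.0, 5.0]
width: 35.6
grasp_force: 30.4
```

Call:
move_arm(
  steps=[
    [[0,0,0],0,0.5],
    [[0,0,0],0,0.4],
    [[0,0,0],0,0.3],
    [[0,0,0],0,0.3],
    [[0,0,-0.3],0,0.3],
    [[0,0,-0.7],0,0.3],
    [[0,0,-0.8],0,0.3],
    [[0,0,-0.8],0,0.3],
    [[0,0,-0.8],0,0.3],
    [[0,0,-0.8],0,0.3],
    [[0,0,0],0,0.3],
    [[0,0,0],0,0.3],
  ],
)

```text
t: 20.72
ee_pos: [585.6, 195.4, 246.6]
orientation: [2.241, 2.2, 0.004]
ft_force: [0.2, -0.2, -0.0]
width: 61.5
grasp_force: 0.0
```

```bash
python3 - <<'E'
from workcell import ctrl,cams
from h import *
o=ctrl.get_obs();w=cams.get_image("wrist");cam=wrist(o,w)
print(o["t"],o["ee_pos"],o["orientation"])
np.savez("w5.npz",K=cam[0],R=cam[1],c=cam[2])
cv2.imwrite("pics/w5.png",w["image"][:,:,::-1])
E
```

```text
20.7167 [585.64550001 195.43054504 246.57067893] [2.24118307 2.19969474 0.0043571 ]
```

View pics/w5.png

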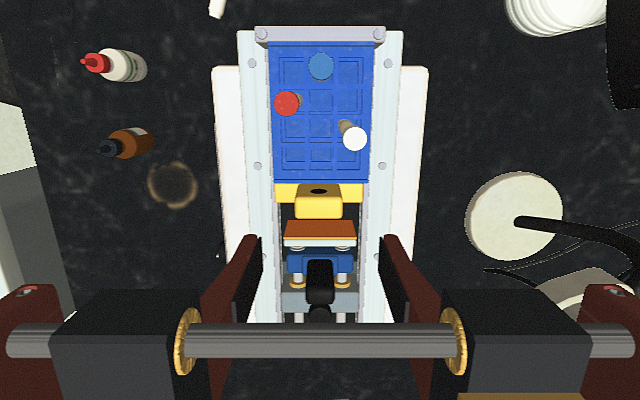

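```bash
python3 - <<'E'
from h import *
cam=load("w5.npz"); im=cv2.imread("pics/w5.png"); g=im[:,:,1].astype(int)
for c in (285,312,345): 
    d=np.abs(np.diff(g[:,c])); print(c,[(int(r),im[r,c].tolist(),im[r+1,c].tolist()) for r in range(178,252) if d[r]>35])
r=212; d=np.abs(np.diff(g[r])); print([(c,int(g[r,c]),int(g[r,c+1])) for c in range(270,370) if d[c]>35])
for n,z,rows in (("shoulder",133,(184,203)),("tab",173,(197,219)),("pad",130,(242,244,246))):
    for r in rows: print(n,r,plane(cam,[(319,r)],z)[0].round(1)[:2])
E
```

```text
285 [(178, [216, 123, 73], [52, 33, 19]), (179, [52, 33, 19], [195, 107, 60]), (182, [215, 101, 38], [69, 161, 202]), (183, [69, 161, 202], [94, 231, 255]), (201, [108, 242, 255], [72, 167, 215]), (202, [72, 167, 215], [35, 18, 14]), (235, [37, 83, 159], [16, 46, 108]), (236, [16, 46, 108], [70, 154, 255]), (237, [70, 154, 255], [87, 199, 255]), (238, [87, 199, 255], [48, 146, 255]), (239, [48, 146, 255], [206, 219, 201]), (245, [253, 255, 252], [89, 101, 100]), (246, [89, 101, 100], [21, 20, 22])]
312 [(178, [213, 119, 69], [57, 35, 17]), (179, [57, 35, 17], [195, 108, 64]), (189, [37, 78, 95], [12, 0, 0]), (192, [15, 0, 0], [45, 108, 134]), (196, [49, 119, 151], [70, 171, 222]), (197, [70, 171, 222], [94, 216, 248]), (217, [94, 225, 255], [72, 159, 202]), (218, [72, 159, 202], [33, 12, 0]), (219, [33, 12, 0], [32, 77, 161]), (236, [18, 50, 106], [69, 155, 255]), (237, [69, 155, 255], [86, 197, 255]), (238, [86, 197, 255], [42, 140, 255]), (239, [42, 140, 255], [212, 223, 204]), (245, [244, 253, 243], [127, 127, 117]), (246, [127, 127, 117], [57, 27, 0])]
345 [(178, [213, 122, 78], 
[... 271 characters left out ...]
58, 255]), (237, [72, 158, 255], [88, 200, 255]), (238, [88, 200, 255], [43, 138, 255]), (239, [43, 138, 255], [212, 224, 207]), (245, [242, 246, 233], [114, 130, 132]), (246, [114, 130, 132], [220, 221, 218]), (247, [220, 221, 218], [73, 78, 86]), (249, [96, 99, 109], [213, 223, 218]), (250, [213, 223, 218], [58, 31, 6])]
[(276, 213, 160), (277, 160, 68), (278, 68, 126), (280, 126, 31), (293, 30, 68), (294, 68, 167), (295, 167, 213), (341, 191, 127), (342, 127, 30), (358, 22, 167), (360, 179, 63), (361, 63, 149), (362, 149, 208)]
shoulder 184 [584.6 203.1]
shoulder 203 [584.3 186.2]
tab 197 [584.7 204.1]
tab 219 [584.3 186.9]
pad 242 [583.5 148.1]
pad 244 [583.5 146.2]
pad 246 [583.4 144.2]
```

Call:
move_arm(
  steps=[
    [[-0.5,-0.1,0],0,0.3],
    [[-0.95,-0.18,0],0,0.3],
    [[-0.95,-0.18,0],0,0.3],
    [[-0.95,-0.18,0],0,0.3],
    [[-0.95,-0.18,0],0,0.3],
    [[-0.95,-0.18,0],0,0.3],
    [[-0.95,-0.18,0],0,0.3],
    [[-0.95,-0.18,0],0,0.3],
    [[-0.95,-0.18,0],0,0.3],
    [[-0.95,-0.18,0],0,0.3],
    [[-0.95,-0.18,0],0,0.3],
    [[-0.95,-0.18,0],0,0.3],
    [[-0.95,-0.18,0],0,0.3],
    [[-0.95,-0.18,0],0,0.3],
    [[-0.95,-0.18,0],0,0.3],
    [[-0.95,-0.18,0],0,0.3],
    [[-0.95,-0.18,0],0,0.3],
    [[-0.95,-0.18,0],0,0.3],
    [[-0.95,-0.18,0],0,0.3],
    [[-0.95,-0.18,0],0,0.3],
  ],
)

```text
t: 22.43
ee_pos: [486.4, -268.1, 243.7]
orientation: [-2.241, -2.198, 0.001]
ft_force: [-0.1, 0.5, 0.6]
width: 62.0
grasp_force: 0.0
```

Call:
move_arm(
  steps=[
    [[-0.84,-0.13,0],0,0.3],
    [[-0.84,-0.13,0],0,0.3],
    [[-0.84,-0.13,0],0,0.3],
    [[0,0,0],-0.95,0.3],
    [[0,0,0],-0.95,0.3],
    [[0,0,0.3],-0.95,0.3],
    [[0,0,0.6],-0.95,0.3],
    [[0,0,0.6],0,0.3],
    [[0,0,0],0,0.3],
    [[0,0,0],0,0.3],
  ],
)

```text
t: 23.27
ee_pos: [475.8, -329.3, 206.1]
orientation: [-1.847, -2.537, 0.0]
ft_force: [-0.1, 0.1, -0.6]
width: 61.5
grasp_force: 0.0
```

Call:
move_arm(
  steps=[
    [[-0.03,0.06,0],0,0.3],
    [[0,0,0.6],0,0.3],
    [[0,0,0.9],0,0.3],
    [[0,0,0.9],0,0.3],
    [[0,0,0.9],0,0.3],
    [[0,0,0.9],0,0.3],
    [[0,0,0.8],0,0.3],
    [[0,0,0.4],0,0.3],
    [[0,0,0.12],0,0.3],
    [[0,0,0],0,0.3],
    [[0,0,0],0,1],
    [[0,0,0],0,1],
    [[0,0,0],0,1],
    [[0,0,0],0,1],
    [[0,0,0],0,1],
    [[0,0,0],0,1],
  ],
)

```text
t: 24.6
ee_pos: [479.4, -330.3, 70.5]
orientation: [1.847, 2.539, -0.0]
ft_force: [-0.2, 0.2, 5.9]
width: 35.9
grasp_force: 30.0
```

Call:
move_arm(
  steps=[
    [[0,0,-0.3],0,1],
    [[0,0,-0.7],0,1],
    [[0,0,-0.9],0,1],
    [[0,0,-0.9],0,1],
    [[0,0,-0.9],0,1],
    [[0,0,-0.9],0,1],
    [[0,0,-0.9],0,1],
    [[0,0,-0.9],0,1],
    [[0,0,-0.9],0,1],
    [[0,0,0],0.95,1],
    [[0,0,0],0.95,1],
    [[0,0,0],0.95,1],
    [[0,0,0],0.95,1],
    [[0,0,0],0,1],
  ],
)

```text
t: 25.77
ee_pos: [478.8, -329.8, 252.4]
orientation: [-2.245, -2.197, -0.0]
ft_force: [-0.7, -0.1, -0.9]
width: 35.9
grasp_force: 30.0
```

Call:
move_arm(
  steps=[
    [[0.5,0.1,-0.2],0,1],
    [[0.95,0.18,0],0,1],
    [[0.95,0.18,0],0,1],
    [[0.95,0.18,0],0,1],
    [[0.95,0.18,0],0,1],
    [[0.95,0.18,0],0,1],
    [[0.95,0.18,0],0,1],
    [[0.95,0.18,0],0,1],
    [[0.95,0.18,0],0,1],
    [[0.95,0.18,0],0,1],
    [[0.95,0.18,0],0,1],
    [[0.95,0.18,0],0,1],
    [[0.95,0.18,0],0,1],
    [[0.95,0.18,0],0,1],
    [[0.95,0.18,0],0,1],
    [[0.95,0.18,0],0,1],
    [[0.95,0.18,0],0,1],
    [[0.95,0.18,0],0,1],
    [[0.95,0.18,0],0,1],
    [[0.95,0.18,0],0,1],
  ],
)

```text
t: 27.43
ee_pos: [575.2, 134.0, 257.6]
orientation: [-2.239, -2.204, -0.0]
ft_force: [0.8, 0.3, -1.1]
width: 36.0
grasp_force: 30.0
```

Call:
move_arm(
  steps=[
    [[0.85,0.14,0],0,1],
    [[0.85,0.14,0],0,1],
    [[0,0,0],0,1],
    [[0,0,0],0,1],
    [[0,0,0],0,1],
    [[0,0,0],0,1],
  ],
)

```text
t: 27.93
ee_pos: [583.0, 173.8, 257.3]
orientation: [-2.242, -2.201, 0.001]
ft_force: [-0.4, -0.2, -0.6]
width: 36.0
grasp_force: 30.0
```

```bash
python3 - <<'E'
from workcell import ctrl,cams
from h import *
o=ctrl.get_obs();w=cams.get_image("wrist");cam=wrist(o,w)
print(o["t"],o["ee_pos"],o["orientation"])
np.savez("w6.npz",K=cam[0],R=cam[1],c=cam[2])
im=w["image"][:,:,::-1].copy();cv2.imwrite("pics/w6.png",im); g=im[:,:,1].astype(int)
for r in (206,212,230):
    d=np.abs(np.diff(g[r])); print(r,[(int(c),int(g[r,c]),int(g[r,c+1])) for c in range(240,410) if d[c]>22])
for c in (290,345): print(c,[(r,im[r,c].tolist()) for r in list(range(176,206))+list(range(228,236))])
E
```

```text
27.9333 [583.00454356 173.79329743 257.2863724 ] [-2.24176650e+00 -2.20082051e+00  6.96477858e-04]
206 [(263, 245, 213), (264, 213, 110), (374, 87, 131), (375, 131, 217), (376, 217, 242)]
212 [(261, 223, 136), (262, 136, 91), (272, 96, 56), (274, 38, 4), (281, 29, 61), (282, 61, 99), (357, 91, 58), (359, 45, 0), (366, 28, 58), (367, 58, 102), (377, 84, 200), (378, 200, 252)]
230 [(252, 242, 173), (253, 173, 75), (385, 99, 75), (386, 75, 196), (387, 196, 248)]
290 [(176, [39, 31, 29]), (177, [35, 36, 32]), (178, [34, 36, 32]), (179, [38, 37, 37]), (180, [31, 37, 32]), (181, [45, 42, 43]), (182, [28, 31, 30]), (183, [43, 44, 40]), (184, [41, 47, 41]), (185, [44, 47, 46]), (186, [39, 42, 38]), (187, [40, 40, 39]), (188, [41, 39, 39]), (189, [40, 42, 41]), (190, [41, 41, 45]), (191, [38, 38, 34]), (192, [45, 49, 48]), (193, [40, 39, 39]), (194, [33, 38, 33]), (195, [41, 37, 33]), (196, [35, 46, 66]), (197, [36, 62, 113]), (198, [34, 60, 115]), (199, [38, 76, 146]), (200, [27, 67, 138]), (201, [35, 89, 141]), (202, [47, 107, 132]), (203, [44, 101, 130]), (204, [39, 99, 127]), (205, [41, 1
[... 337 characters left out ...]
82, [51, 111, 145]), (183, [48, 89, 114]), (184, [40, 45, 48]), (185, [36, 28, 17]), (186, [35, 32, 30]), (187, [42, 38, 38]), (188, [44, 44, 44]), (189, [47, 43, 44]), (190, [38, 38, 33]), (191, [35, 37, 33]), (192, [38, 39, 38]), (193, [41, 42, 37]), (194, [38, 36, 32]), (195, [48, 43, 30]), (196, [31, 68, 129]), (197, [33, 74, 153]), (198, [32, 74, 149]), (199, [34, 73, 148]), (200, [29, 72, 150]), (201, [34, 86, 136]), (202, [50, 109, 129]), (203, [43, 105, 128]), (204, [42, 105, 130]), (205, [47, 107, 131]), (228, [42, 102, 130]), (229, [43, 102, 127]), (230, [48, 110, 135]), (231, [79, 179, 225]), (232, [75, 166, 209]), (233, [36, 92, 113]), (234, [40, 98, 126]), (235, [43, 104, 131])]
```

View pics/w6.png

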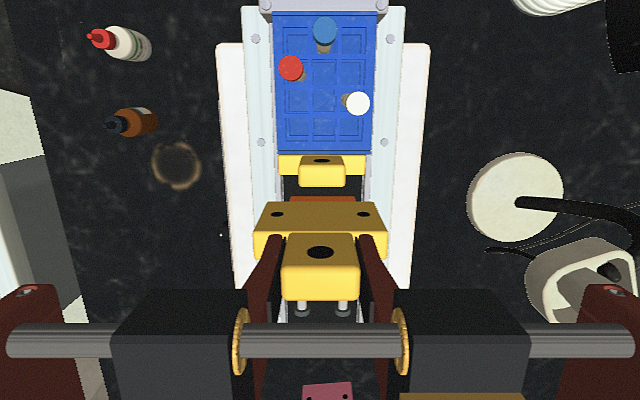

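```bash
python3 - <<'E'
from h import *
cam=load("w6.npz"); im=cv2.imread("pics/w6.png"); g=im[:,:,1].astype(int)
d=np.abs(np.diff(g[190])); print([(int(c),int(g[190,c]),int(g[190,c+1])) for c in range(240,410) if d[c]>22])
c=290;print([(r,im[r,c].tolist()) for r in range(150,177)])
for fz in (192.8,194.8):
    print("foot",plane(cam,[(264.5,202),(374.5,202)],fz).mean(0).round(1),"shoulder",plane(cam,[(253,232),(387,232)],fz+55).mean(0).round(1))
print("pad@86",plane(cam,[(320,195.7)],86).round(1))
print("tab bottom back edge@173",plane(cam,[(320,187)],173).round(1))
E
```

```text
[(274, 222, 175), (279, 210, 180), (280, 180, 103), (283, 122, 29), (360, 33, 116), (361, 116, 147), (362, 147, 91), (363, 91, 144), (364, 144, 213), (369, 195, 219)]
[(150, [98, 61, 37]), (151, [186, 104, 60]), (152, [208, 110, 59]), (153, [212, 106, 49]), (154, [48, 80, 90]), (155, [68, 182, 239]), (156, [103, 230, 254]), (157, [123, 244, 254]), (158, [119, 241, 253]), (159, [119, 238, 252]), (160, [113, 237, 252]), (161, [117, 239, 252]), (162, [118, 239, 252]), (163, [115, 238, 252]), (164, [116, 237, 252]), (165, [116, 238, 252]), (166, [115, 236, 252]), (167, [112, 235, 252]), (168, [112, 235, 252]), (169, [110, 232, 252]), (170, [112, 235, 252]), (171, [110, 234, 252]), (172, [106, 233, 253]), (173, [115, 242, 255]), (174, [105, 250, 255]), (175, [21, 0, 0]), (176, [39, 31, 29])]
foot [582.2 181.5 192.8] shoulder [582.6 182.3 247.8]
foot [582.2 182.2 194.8] shoulder [582.6 183.2 249.8]
pad@86 [[581.8 153.1  86. ]]
tab bottom back edge@173 [[582.6 186.9 173. ]]
```

Call:
move_arm(
  steps=[
    [[-0.06,0.07,0],0,1],
    [[0,0,0.4],0,1],
    [[0,0,0.7],0,1],
    [[0,0,0.8],0,1],
    [[0,0,0.7],0,1],
    [[0,0,0.6],0,1],
    [[0,0,0.3],0,1],
    [[0,0,0.2],0,1],
    [[0,0,0],0,1],
    [[0,0,0],0,1],
    [[0,0,0],0,1],
  ],
)

```text
t: 28.9
ee_pos: [585.8, 173.0, 165.6]
orientation: [2.242, 2.2, 0.002]
ft_force: [0.9, -0.7, -1.1]
width: 35.7
grasp_force: 30.0
```

Call:
move_arm(
  steps=[
    [[0,0,0.2],0,1],
    [[0,0,0.25],0,1],
    [[0,0,0.2],0,1],
    [[0,0,0.1],0,1],
    [[0,0,0.05],0,1],
    [[0,0,0],0,1],
    [[0,0,0],0,1],
  ],
)

```text
t: 29.48
ee_pos: [585.2, 172.9, 144.6]
orientation: [-2.242, -2.201, 0.0]
ft_force: [0.1, -0.9, -0.9]
width: 35.9
grasp_force: 30.0
```

Call:
move_arm(
  steps=[
    [[0,0,0.05],0,1],
    [[0,0,0.04],0,1],
    [[0,0,0],0,1],
    [[0,0,0],0,1],
  ],
)

```text
t: 29.82
ee_pos: [585.3, 172.9, 142.5]
orientation: [2.242, 2.2, 0.001]
ft_force: [-0.2, 0.7, -0.2]
width: 36.0
grasp_force: 30.0
```

Call:
move_arm(
  steps=[
    [[0,0,0.04],0,1],
    [[0,0,0.03],0,1],
    [[0,0,0],0,1],
    [[0,0,0],0,1],
  ],
)

```text
t: 30.15
ee_pos: [585.3, 173.0, 142.5]
orientation: [2.242, 2.2, 0.001]
ft_force: [-4.7, -0.4, 13.7]
width: 36.0
grasp_force: 30.0
```

Call:
move_arm(
  steps=[
    [[0,0,0],0,0.5],
    [[0,0,0],0,0.4],
    [[0,0,0],0,0.3],
    [[0,0,0],0,0.3],
    [[0,0,-0.3],0,0.3],
    [[0,0,-0.7],0,0.3],
    [[0,0,-0.8],0,0.3],
    [[0,0,-0.8],0,0.3],
    [[0,0,-0.6],0,0.3],
    [[-0.6,-0.06,0],0,0.3],
    [[-0.8,-0.06,0],0,0.3],
    [[-0.4,0,0],0,0.3],
    [[0,0,0],0,0.3],
    [[0,0,0],0,0.3],
  ],
)

```text
t: 31.32
ee_pos: [581.0, 127.0, 220.0]
orientation: [-2.244, -2.198, 0.001]
ft_force: [-0.1, -0.3, 0.6]
width: 61.7
grasp_force: 0.0
```

```bash
python3 - <<'E'
from workcell import ctrl,cams
from h import *
o=ctrl.get_obs();w=cams.get_image("wrist");cam=wrist(o,w)
print(o["t"],o["ee_pos"],o["orientation"])
np.savez("w7.npz",K=cam[0],R=cam[1],c=cam[2])
im=w["image"][:,:,::-1].copy();cv2.imwrite("pics/w7.png",im)
E
```

```text
31.3167 [581.03428582 127.04631264 220.0246769 ] [-2.24360896e+00 -2.19799870e+00  1.22437147e-03]
```

View pics/w7.png

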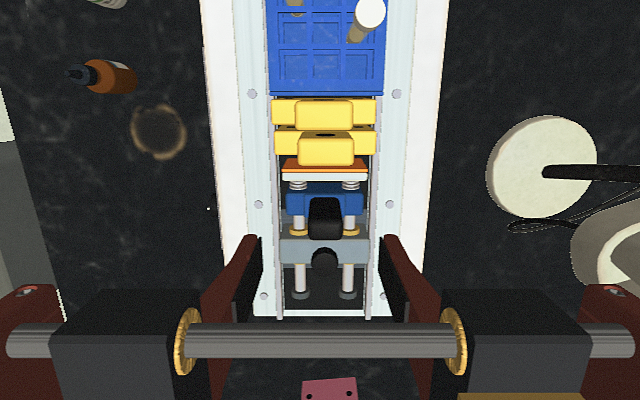

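```bash
python3 - <<'E'
from h import *
cam=load("w7.npz"); im=cv2.imread("pics/w7.png"); g=cv2.cvtColor(im,cv2.COLOR_BGR2GRAY).astype(int)
print([(r,int(g[r,325])) for r in range(192,246)])
for r in (208,230): print(r,[(c,int(g[r,c])) for c in list(range(303,314))+list(range(335,348))])
for z,p in ((176,(324.5,240)),(176,(324.5,222)),(176,(324.5,218)),(126,(325,198))): print(z,p,plane(cam,[p],z)[0].round(1))
E
```

```text
[(192, 36), (193, 54), (194, 59), (195, 91), (196, 101), (197, 35), (198, 1), (199, 18), (200, 5), (201, 7), (202, 27), (203, 8), (204, 19), (205, 18), (206, 22), (207, 18), (208, 26), (209, 18), (210, 7), (211, 24), (212, 5), (213, 21), (214, 21), (215, 2), (216, 17), (217, 13), (218, 11), (219, 16), (220, 28), (221, 32), (222, 34), (223, 46), (224, 40), (225, 50), (226, 48), (227, 49), (228, 50), (229, 51), (230, 46), (231, 44), (232, 46), (233, 38), (234, 36), (235, 37), (236, 38), (237, 39), (238, 24), (239, 12), (240, 127), (241, 164), (242, 159), (243, 157), (244, 156), (245, 159)]
208 [(303, 74), (304, 65), (305, 92), (306, 93), (307, 90), (308, 75), (309, 41), (310, 5), (311, 23), (312, 18), (313, 17), (335, 13), (336, 25), (337, 20), (338, 17), (339, 9), (340, 53), (341, 82), (342, 89), (343, 84), (344, 87), (345, 82), (346, 85), (347, 83)]
230 [(303, 63), (304, 98), (305, 128), (306, 156), (307, 131), (308, 4), (309, 32), (310, 27), (311, 33), (312, 47), (313, 46), (335, 41), (336, 46), (337, 45), (338, 41), (339, 28), (340, 30), (341, 26), (342, 32), (343, 82), (344, 109), (345, 85), (346, 65), (347, 61)]
176 (324.5, 240) [583.1 114.8 176. ]
176 (324.5, 222) [583.4 127.7 176. ]
176 (324.5, 218) [583.4 130.5 176. ]
126 (325, 198) [584.3 128.3 126. ]
```

Call:
move_arm(
  steps=[
    [[-0.22,0.1,0],0,0.3],
    [[0,0,0.4],0,0.3],
    [[0,0,0.7],0,0.3],
    [[0,0,0.8],0,0.3],
    [[0,0,0.7],0,0.3],
    [[0,0,0.4],0,0.3],
    [[0,0,0.1],0,0.3],
    [[0,0,0],0,0.3],
    [[0,0,0],0,1],
    [[0,0,0],0,1],
    [[0,0,0],0,1],
    [[0,0,0],0,1],
    [[0,0,0],0,1],
    [[0,0,0],0,1],
    [[0,0,0],0,1],
    [[0,0,0],0,1],
  ],
)

```text
t: 32.7
ee_pos: [584.1, 122.4, 143.5]
orientation: [2.242, 2.2, 0.001]
ft_force: [1.0, 0.6, 1.3]
width: 23.7
grasp_force: 30.0
```

Call:
move_arm(
  steps=[
    [[0.1,0,0],0,1],
    [[0.1,0,0],0,1],
    [[0.1,0,0],0,1],
    [[0.1,0,0],0,1],
    [[0.1,0,0],0,1],
    [[0,0,0],0,1],
    [[0,0,0],0,1],
  ],
)

```text
t: 33.28
ee_pos: [584.4, 135.3, 143.5]
orientation: [2.241, 2.2, 0.002]
ft_force: [1.1, -1.0, 6.2]
width: 23.8
grasp_force: 30.0
```

Call:
move_arm(
  steps=[
    [[0.08,0,0],0,1],
    [[0.08,0,0],0,1],
    [[0,0,0],0,1],
    [[0,0,0],0,1],
  ],
)

```text
t: 33.62
ee_pos: [584.5, 139.1, 143.5]
orientation: [2.242, 2.2, 0.001]
ft_force: [2.0, -1.9, 5.5]
width: 24.0
grasp_force: 30.0
```

Call:
move_arm(
  steps=[
    [[0.04,0,0],0,1],
    [[0.04,0,0],0,1],
    [[0,0,0],0,1],
    [[0,0,0],0,1],
  ],
)

```text
t: 33.95
ee_pos: [584.5, 140.9, 143.5]
orientation: [2.241, 2.2, 0.001]
ft_force: [2.7, -3.0, 5.3]
width: 24.1
grasp_force: 30.0
```

Call:
move_arm(
  steps=[
    [[0.04,0,0],0,1],
    [[0.04,0,0],0,1],
    [[0,0,0],0,1],
    [[0,0,0],0,1],
  ],
)

```text
t: 34.28
ee_pos: [584.5, 142.6, 143.5]
orientation: [2.241, 2.2, 0.0]
ft_force: [2.4, -5.4, 6.7]
width: 23.8
grasp_force: 30.0
```

Call:
move_arm(
  steps=[
    [[0.04,0,0],0,1],
    [[0.04,0,0],0,1],
    [[0,0,0],0,1],
    [[0,0,0],0,1],
  ],
)

```text
t: 34.62
ee_pos: [584.6, 144.2, 143.5]
orientation: [2.241, 2.2, -0.0]
ft_force: [1.3, -6.3, 6.0]
width: 23.8
grasp_force: 30.0
```

Call:
move_arm(
  steps=[
    [[0.04,0,0],0,1],
    [[0.03,0,0],0,1],
    [[0,0,0],0,1],
    [[0,0,0],0,1],
    [[0,0,0],0,1],
  ],
)

```text
t: 35.03
ee_pos: [584.7, 145.6, 143.6]
orientation: [2.241, 2.2, -0.001]
ft_force: [1.7, -7.3, 6.5]
width: 23.7
grasp_force: 30.0
```

```bash
python3 - <<'E'
from workcell import ctrl,cams
from h import *
o=ctrl.get_obs();w=cams.get_image("wrist");cam=wrist(o,w)
print(o["t"],o["ee_pos"],o["ft_force"])
np.savez("w8.npz",K=cam[0],R=cam[1],c=cam[2])
im=w["image"][:,:,::-1].copy();cv2.imwrite("pics/w8.png",cv2.resize(im[0:320,160:480],(600,600),interpolation=cv2.INTER_CUBIC))
cv2.imwrite("pics/w8f.png",im)
s=cams.get_image("scene")["image"][:,:,::-1];cv2.imwrite("pics/s8.png",s)
E
```

```text
35.0333 [584.65182313 145.59944829 143.57111607] [ 1.73289328 -7.2600651   6.48976936]
```

View pics/w8.png

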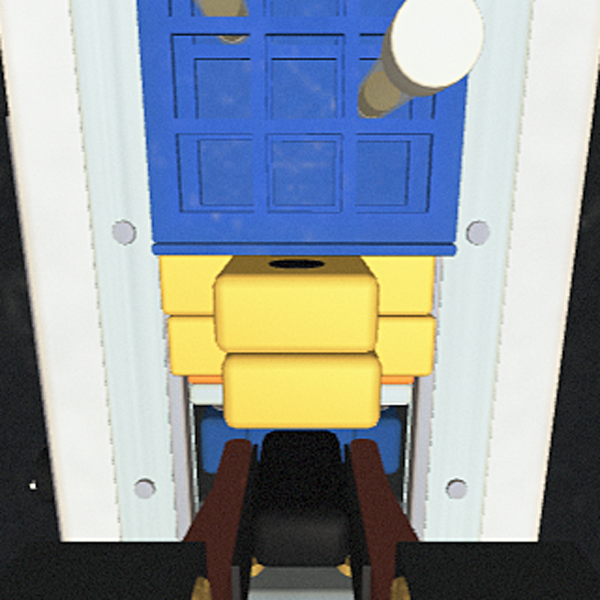

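```bash
python3 - <<'E'
from h import *
cam=load("w8.npz"); im=cv2.imread("pics/w8f.png"); g=im[:,:,1].astype(int)
for c in (258,265,375,383):
    print(c,[(r,im[r,c].tolist()) for r in range(128,212) if abs(g[r+1,c]-g[r,c])>25])
for n,z,r in (("rackface",143,135.5),("pl1 front",133,136),("pl1/pl2",133,168.5),("pl2 back",133,201),("pad",130,204),("handle back",176,0)):
    if r: print(n,plane(cam,[(320,r)],z)[0].round(1), plane(cam,[(320,r+1)],z)[0].round(1)[1])
E
```

```text
258 [(128, [202, 113, 68]), (130, [134, 78, 50]), (135, [185, 86, 33]), (136, [70, 180, 226]), (166, [91, 206, 243]), (167, [75, 179, 229]), (168, [49, 109, 138]), (199, [82, 204, 251]), (200, [65, 98, 119])]
265 [(128, [204, 115, 67]), (135, [190, 86, 27]), (136, [73, 179, 229]), (165, [103, 228, 252]), (167, [77, 179, 229]), (168, [47, 107, 136]), (169, [77, 183, 232]), (198, [101, 229, 252]), (199, [89, 202, 237]), (200, [54, 127, 216]), (203, [57, 153, 255]), (204, [73, 118, 185])]
375 [(128, [201, 115, 70]), (130, [100, 59, 37]), (135, [206, 96, 43]), (136, [67, 126, 143]), (167, [79, 192, 240]), (168, [16, 64, 83]), (169, [76, 178, 229]), (198, [113, 237, 253]), (199, [86, 204, 237]), (200, [61, 145, 214]), (203, [66, 164, 255]), (204, [54, 127, 232])]
383 [(128, [204, 114, 70]), (130, [94, 57, 38]), (136, [68, 126, 148]), (165, [115, 239, 253]), (167, [81, 193, 240]), (168, [28, 70, 90]), (169, [72, 173, 226]), (198, [109, 235, 254]), (199, [86, 208, 246]), (200, [69, 151, 189])]
rackface [585.3 207.8 143. ] 207.4
pl1 front [585.3 206.3 133. ] 205.8
pl1/pl2 [585.  189.5 133. ] 189.0
pl2 back [584.6 171.7 133. ] 171.1
pad [584.6 169.  130. ] 168.4
```

Call:
move_arm(
  steps=[
    [[0.03,0,0],0,1],
    [[0.02,0,0],0,1],
    [[0,0,0],0,1],
    [[0,0,0],0,1],
    [[0,0,0],0,1],
    [[0,0,0],0,1],
  ],
)

```text
t: 35.63
ee_pos: [584.6, 146.6, 143.6]
orientation: [2.241, 2.199, -0.001]
ft_force: [2.2, -8.1, 6.3]
width: 23.5
grasp_force: 30.0
```

```bash
python3 - <<'E'
from workcell import ctrl,cams
from h import *
o=ctrl.get_obs();w=cams.get_image("wrist");cam=wrist(o,w)
print(o["t"],o["ee_pos"],o["ft_force"])
im=w["image"][:,:,::-1]; g=im[:,:,1].astype(int)
print([(r,im[r,265].tolist()) for r in range(128,212) if abs(g[r+1,265]-g[r,265])>25])
for n,z,r in (("rackface",143,135.5),("pl2 back",133,200.5)): print(n,plane(cam,[(320,r)],z)[0].round(1))
s=cams.get_image("scene")["image"][:,:,::-1]
u,v=proj(SC,[[586,200,120]])[0].astype(int)
u2,v2=proj(SC,[[391,-77,40]])[0].astype(int)
a=cv2.resize(s[v-50:v+50,u-65:u+55],(600,500),interpolation=cv2.INTER_CUBIC)
b=cv2.resize(s[v2-50:v2+50,u2-20:u2+20],(200,500),interpolation=cv2.INTER_CUBIC)
cv2.imwrite("pics/s9.png",np.hstack([a,b]))
E
```

```text
35.6333 [584.62579841 146.57439974 143.55543431] [ 2.23999525 -8.10651088  6.2756769 ]
[(130, [203, 116, 66]), (132, [126, 74, 45]), (137, [196, 88, 33]), (138, [72, 129, 154]), (167, [104, 227, 252]), (168, [86, 199, 240]), (169, [68, 156, 201]), (170, [53, 119, 153]), (201, [87, 200, 234]), (202, [37, 86, 199]), (204, [70, 167, 255]), (206, [116, 137, 160])]
rackface [585.3 208.8 143. ]
pl2 back [584.6 172.9 133. ]
```

View pics/s9.png

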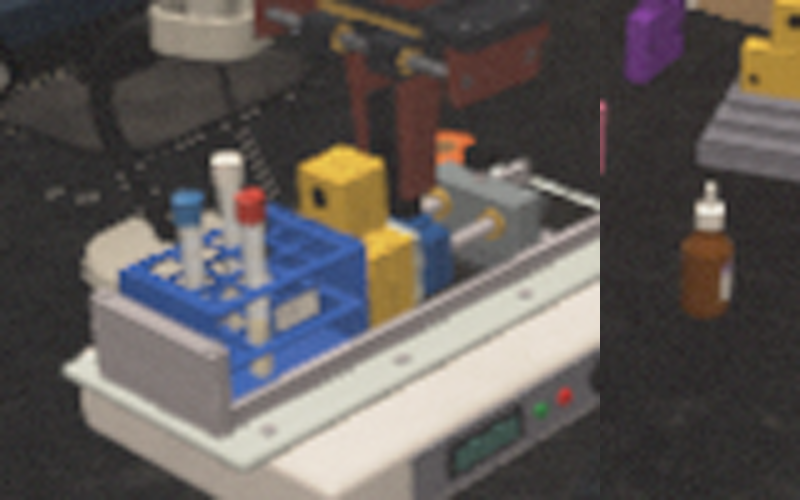

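```bash
python3 -c "
from workcell import ctrl
print(ctrl.close_job())"
```

```text
the job is handed in; nothing more can be done
None
```

I've handed the job in, but the hand-in reported no verdict: the white-capped bottle stands upright on the bench, two yellow plates fill the gap, and the gripper still holds the clamp about 24 mm in, with the pad squeezed about 5 mm (estimated from force and camera) and the rack apparently on the end bar.

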